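Pack the sauce cups into the slide-top carrier and clamp it

ROBOT

A 6-joint arm with a two-finger parallel gripper is mounted at the origin on the work surface. World frame = base frame: x ahead of the robot, y to its left, z up, the work surface at z = 0. Lengths are in m, angles in rad, forces in N, time in s.
With the tool pointing down it reaches from about 0.3 to 0.85 m from the base axis. Payload 5.4 kg.
Tool frame: the origin (TCP) lies midway between the tips of the shut fingers; the grasp point (between the pads) lies 19 mm behind it; z points along the fingers, y is the line along which they close (so a half turn about z gives the same grasp; the last joint's range is limited). The gripper opens to 85 mm and grips with 20 to 120 N. Pads are 22 mm wide; open, the fingers measure 114 mm over their backs; the gripper's body (76 mm by 85 mm) begins 54 mm behind the grasp point. The pads swing forward as they close: fully open they stand 13 mm farther back than shut.
Start: joints at [-1.354, 0.158, 1.597, -0, 1.386, -0.21], TCP at [0.238, -0.523, 0.231] pointing down, gripper open.
Joint ranges: [-2.91, 2.91], [-0.94, 2.29], [0.18, 2.7], [-1.29, 4.43], [0.17, 2.64], [-3, 3]. Speed limits (rad/s): [2.57, 2.57, 3.14, 3.14, 3.14, 3.14].

INTERFACE

Orientations are given as a unit quaternion [w, x, y, z].
In Python, from rig import bot gives the robot as it stands.
- The arm moves only by the tool carry_out, never from a script. Its argument "steps" is a list of rows, each an object with "xyz": the shift along the tool's x, y, z in cm, a list of three; "yaw": the turn about the tool's z in degrees; "jaw": the finger opening in cm, from 0 to 8.54. In form: [{"xyz": [dx, dy, dz], "yaw": yaw, "jaw": jaw}, ...]. A call has 1 to 5 rows; each row shifts and turns the commanded pose from where the row before left it, along the tool's axes as they then stand; what a row does not reach is not made up. A row lasts 1/10 s, in which the tool goes at most 50 mm and 8.59 degrees, less where a joint would pass 70% of its speed; a pose out of reach is approached as far as the arm can. A call with a gripper value outside its range is refused whole. The fingers move at their own pace and stop on an object; "grip_force" is the grip in N (left out, the last holds). Time passes only in rows, so rows that do not move let the fingers close. It gives the time, the measured TCP pose, the force, the opening and the grip force at its end, in the units of the state.
- bot.state(): the state, without advancing time (a new reading comes with each control period).
- bot.snapshot(name): name is "scene" or "top" or "wrist"; returns a dict with "frame" (400x640x3 uint8, red, green, blue), "intrinsics" (3x3 intrinsics, pixels), "world_to_cam" (4x4, takes a point from world to camera coordinates); the wrist camera has in their place "mount" (4x4, takes a point from camera to tool coordinates, whose origin is the TCP and whose axes are the flange's). Camera axes: x right, y up, looking along -z (the intrinsics and any distortion apply to the point x, -y, -z); pixel columns grow to the right and rows downward; lengths in m; the calibration is good to about 2 mm. A picture is of the moment at which its call begins: read the wrist's pose just before it. There is no depth.
- bot.sign_off(): hands the job in; it is judged then, once.
The state is a dict: "clock": time; "joint_pos": joint angles; "joint_vel": joint speeds; "joint_efforts": joint torques, N m; "tcp_pos": TCP position; "tool_rot": TCP orientation; "wrist_force": force on the tool from outside, world axes, zero at the start; "torque": the same for the moment, N m; "grip_width": finger opening in m; "grasp_force": force on a finger pad.
Only numpy, scipy, OpenCV 4.12 (cv2) and the standard library are available. Lean on these libraries where they do the work, as an engineer would, in place of code of your own. Each camera call takes 0.05 s, during which the arm holds its last target. There are 200 camera calls.

TASK

Pack the new order: swing the carrier's wire bail fully open, then slide the lid all the way out; take out the leftover green-lidded cup and stand it upright on the worktop beside the carrier, and stand every orange-lidded sauce cup upright inside. Then, with the bail still open, slide the lid fully home past its end ridge, and only then swing the bail over centre so that it clamps the lid. Leave the other things on the counter where they are.

Things in the scene. Friction and masses are not known exactly. Their poses are not given: they have to be found in the camera images.
- carrier: Blue carrier box, fixed to the worktop. Origin: centre of its underside; z up, y along the lid channel towards the end with the wire bail. Outside 104 (x) x 198 (y) x 50 mm (z, to the steel lips).
- carrier_floor (a point): Centre of the carrier's inner floor, 5 mm above the worktop, axes as the carrier's. Clear inside: 88 mm in x between the lips (92 between the walls), y from -95 to +95 mm. With the lid fully out, y from -95 to +79 mm is open to above.
- bail_hinge (a point): Centre of the bail's hinge axis, at (0, 85, 18) mm in the carrier's frame; the axis lies along the carrier's x. The bail arms swing outside the box at x = +-57 mm. The bail is sprung over centre: below 0.45 rad it snaps shut, above it springs open and falls to its stop; about 4 N at its grip takes it over. Clamped, it stands before two posts of the lid and holds the lid from opening.
- bail (a joint): Angle of the wire bail (rad): 0 = clamped (arms upright, leaning 10 degrees inward over the lid), 1.65 = fully open (arms lying outward beyond the +y end, 5 degrees above level). With a = 1.746 - angle, the grip's centre lies at y = 85 + 58 cos a, z = 18 + 58 sin a (mm) in the carrier's frame.
- bail_grip (a point): Centre of the black rubber sleeve on the bail's cross wire: 10 mm thick, 50 mm long along the carrier's x. The cross wire (6 mm) spans the box's width.
- lid (a joint): How far the lid is slid out towards the carrier's +y (m): 0 = fully home, 0.176 = end of travel. A small ridge between 0.014 and 0.002 must be forced, either way, with about 8 to 12 N; elsewhere the lid slides with a few newtons. Pushed too weakly it stops short at about 0.014.
- lid_rib (a point): Centre of the red grip rib across the clear lid: 12 mm thick (along the carrier's y), 50 mm long (x), from 47 mm (the lid's upper face) to 71 mm above the worktop; its y is 10 mm + the lid's travel. The lid is 96 x 194 x 6 mm. Two red posts stand on it near its +y end (x = 33 to 43 mm on both sides, y = 58 to 88 mm with the lid home, up to 80 mm above the worktop).
- cup1_center (a point): Centre (half-way up) of a sealed sauce cup with an ORANGE lid: round, 38 mm across, 30 mm tall, 45 g, standing upright on the worktop at the start. Two to four of these are present.
- cup2_center (a point): Centre (half-way up) of a sealed sauce cup with an ORANGE lid: round, 38 mm across, 30 mm tall, 45 g, standing upright on the worktop at the start. Two to four of these are present.
- cup3_center (a point): Centre (half-way up) of a sealed sauce cup with an ORANGE lid: round, 38 mm across, 30 mm tall, 45 g, standing upright on the worktop at the start. Two to four of these are present.
- cup4_center (a point): Centre (half-way up) of a sealed sauce cup with an ORANGE lid: round, 38 mm across, 30 mm tall, 45 g, standing upright on the worktop at the start. Two to four of these are present.
- green_cup_center (a point): Centre of a like cup with a GREEN lid (38 mm across, 30 mm tall), left standing in the carrier from the last order.
- sauce_bottle: Bystander: yellow squeeze bottle with a red cap, 56 mm across, 170 mm tall; origin: centre of its underside.
- salt_jar: Bystander: small glass jar with a steel cap, 44 mm across, 85 mm tall; origin: centre of its underside.
- ramekin: Bystander: small steel bowl, 70 mm across, 40 mm tall; origin: centre of its underside.
- basket: Bystander: red plastic food basket, 150 x 200 x 50 mm; origin: centre of its underside.
- clamshell: Bystander: white takeaway clamshell, 150 x 150 x 60 mm; origin: centre of its underside.
- spatula: Bystander: spatula, about 0.3 m long, lying flat on the worktop to the left near the robot.
- mug_ladles: Bystander: steel beaker, 90 mm across, 110 mm tall; origin: centre of its underside.
Mind the look-alikes: they are no part of the job. Leave any turquoise look-alike of the part that bears cup4_center alone. What is shaped like the carrier but yellow is not meant.

How it is judged:
By the outcome, as a careful person would: the job done as asked, in the order asked, and still so for the second after the job is handed in, with the robot touching nothing.
Of cup1, cup2, cup3, cup4 only 2 to 4 are there at a start; the rules pass over those that are not, and their reading is None.
At some moment in a run one of cup1, cup2, cup3, cup4, green_cup may be knocked a few centimetres aside while the robot is not near it.
Once in a run the grip may slacken for a moment while it holds something.
It also fails if it takes over 210 s, if anything falls off the work surface, if the arm or the gripper's body presses on something with over 40 N, if the wrist force passes 120 N, or if a joint passes its speed limit or range.

## Working session

There is one attempt and no reset: what is moved stays moved. The work goes in short steps, Python scripts to look and compute and a tool call to move; the robot and the scene stay as the last step left them, time stands still between calls to the robot, and variables do not carry over. Pictures are saved under pics/ and viewed, at most 14 in all, crops included, and the job is handed in when it is done.

Besides the shell and the picture viewer there is one more tool, called after "Call:" by a JSON object that holds its "method" and its "body". carry_out: Moves the arm, as the interface text tells. Its arguments: {"type":"object","properties":{"steps":{"type":"array"},"grip_force":{"type":"number"}},"required":["steps"]}

```bash
mkdir -p pics; ls; python3 - <<'E'
from rig import bot
import cv2, pickle
print(bot.state())
for n in ("scene","top"):
    s=bot.snapshot(n); cv2.imwrite(f"pics/{n}0.png",s["frame"][:,:,::-1]); pickle.dump(s,open(n+"0.pkl","wb"))
    print(s["intrinsics"],s["world_to_cam"],[k for k in s])
E
```

```text
pics
{'clock': 0.0, 'joint_pos': array([-1.35408598e+00,  1.59053773e-01,  1.59823752e+00, -2.45400856e-05,
        1.38621310e+00, -2.10096682e-01]), 'joint_vel': array([-0.00050735,  0.00087789, -0.00092793,  0.00055349,  0.00054595,
       -0.00023566]), 'joint_efforts': array([-1.50712174e-03, -3.96001124e+01, -3.31430018e+01, -4.00908830e-04,
        8.40622291e-03,  5.73449000e-06]), 'tcp_pos': array([ 0.2378728 , -0.52282271,  0.23031161]), 'tool_rot': array([-9.55824657e-04,  9.77314829e-01,  2.11789544e-01, -1.52202818e-05]), 'wrist_force': array([-0.19994353, -0.34137649,  0.34526526]), 'torque': array([-0.01757254, -0.00573055,  0.00123361]), 'grasp_force': 0.0, 'grip_width': 0.08552454205224941}
[[387.25629426   0.         318.92098425]
 [  0.         387.25629426 205.79973475]
 [  0.           0.           1.        ]] [[ 5.34535053e-01  8.45145043e-01  1.46072316e-03 -2.37199906e-01]
 [-5.55509897e-01  3.50043792e-01  7.54240080e-01  1.68025235e-01]
 [ 6.36930948e-01 -4.03979207e-01  6.56597112e-01 -1.57022615e+00]
 [ 0.00000000e+00  0.00000000e+00  0.00000000e+00  1.00000000e+00]] ['frame', 'intrinsics', 'world_to_cam']
[[516.31276784   0.         320.05741635]
 [  0.         516.31276784 198.28755055]
 [  0.           0.           1.        ]] [[-3.17437610e-04 -9.99791756e-01 -2.04044894e-02  2.51773740e-02]
 [ 9.85815631e-01 -3.73738801e-03  1.67790269e-01 -4.38005320e-01]
 [-1.67831587e-01 -2.00618016e-02  9.85611527e-01 -1.53505928e+00]
 [ 0.00000000e+00  0.00000000e+00  0.00000000e+00  1.00000000e+00]] ['frame', 'intrinsics', 'world_to_cam']
```

View pics/top0.png

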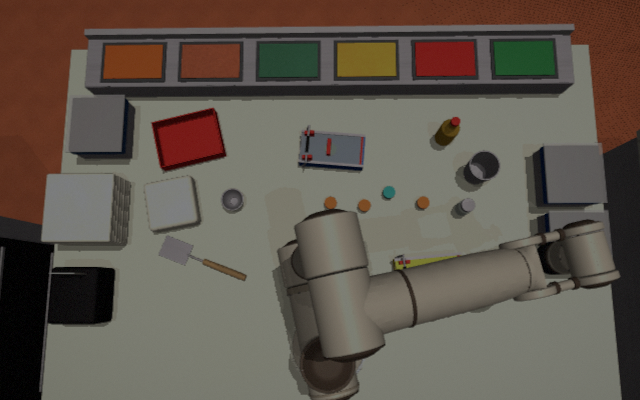

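View pics/scene0.png

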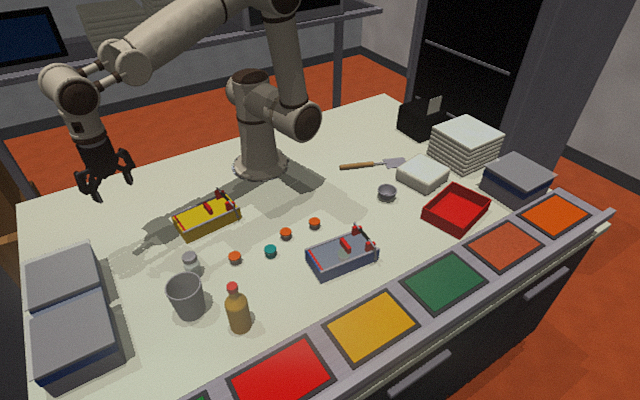

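The top view shows the blue carrier at about (333,150) with its bail end left (world +y). There are orange cups at (330,203), (364,206) and (423,203), a turquoise look-alike at (388,192), and the yellow carrier near (428,262). The scene view agrees and shows three orange cups.

```bash
cat > h.py <<'E'
import numpy as np, cv2, pickle
from scipy.spatial.transform import Rotation as R
from rig import bot
def ray(s,u,v,T=None):
    """camera centre and ray direction in world"""
    K=s["intrinsics"]
    d=np.array([(u-K[0,2])/K[0,0],-(v-K[1,2])/K[1,1],-1.])
    c2w=np.linalg.inv(s["world_to_cam"]) if T is None else T
    return c2w[:3,3],c2w[:3,:3]@d
def onz(s,u,v,z,T=None):
    c,d=ray(s,u,v,T); return c+d*(z-c[2])/d[2]
def proj(s,p,T=None):
    w2c=s["world_to_cam"] if T is None else np.linalg.inv(T)
    q=w2c[:3,:3]@np.asarray(p)+w2c[:3,3]; K=s["intrinsics"]
    return np.array([K[0,0]*q[0]/-q[2]+K[0,2],K[1,1]*-q[1]/-q[2]+K[1,2]])
def tri(r1,r2):
    (a,d),(b,e)=r1,r2
    t=np.linalg.lstsq(np.c_[d,-e],b-a,rcond=None)[0]
    p,q=a+d*t[0],b+e*t[1]; return (p+q)/2,np.linalg.norm(p-q)
def wristT(st):
    """tool to world"""
    T=np.eye(4);T[:3,:3]=R.from_quat(np.roll(st["tool_rot"],-1)).as_matrix();T[:3,3]=st["tcp_pos"];return T
HUE=dict(red=((0,4),(172,180)),orange=((5,14),),green=((45,80),),turq=((82,95),),yellow=((22,32),))
def blobs(img,col,smin=120,vmin=60,amin=12,box=None):
    h=cv2.cvtColor(img,cv2.COLOR_RGB2HSV); m=np.zeros(h.shape[:2],np.uint8)
    for a,b in HUE[col]: m|=cv2.inRange(h,(a,smin,vmin),(b,255,255))
    if box: k=np.zeros_like(m);k[box[1]:box[3],box[0]:box[2]]=255;m&=k
    n,l,st,c=cv2.connectedComponentsWithStats(m)
    return [(c[i].round(1),st[i]) for i in range(1,n) if st[i,4]>=amin]
E
python3 - <<'E'
from h import *
S={n:pickle.load(open(n+"0.pkl","rb")) for n in("scene","top")}
box=dict(top=(290,110,450,215),scene=(220,200,400,290))
for n,s in S.items():
    for c in("red","orange","green","turq"):
        for b,st in blobs(s["frame"],c,amin=6,box=box[n]): print(n,c,b,st,onz(s,*b,.03).round(3),onz(s,*b,.06).round(3))
a=cv2.resize(S["top"]["frame"][115:180,285:385],None,fx=7,fy=7,interpolation=2)
b=cv2.resize(S["scene"]["frame"][210:290,290:400],None,fx=6,fy=6,interpolation=2)
cv2.imwrite("pics/c1.png",a[:,:,::-1]);cv2.imwrite("pics/c2.png",b[:,:,::-1])
E
```

```text
scene red [228.4 205.9] [226 202   7   9  39] [ 0.206 -0.218  0.03 ] [ 0.241 -0.227  0.06 ]
scene red [354.9 230.4] [352 225   9  11  53] [0.535 0.079 0.03 ] [0.558 0.059 0.06 ]
scene red [360.2 227. ] [359 226   3   3   6] [0.531 0.103 0.03 ] [0.555 0.082 0.06 ]
scene red [345.  244.7] [340 237  11  17  89] [0.569 0.016 0.03 ] [ 0.591 -0.002  0.06 ]
scene red [368.1 245.8] [366 241   7  10  38] [0.611 0.073 0.03 ] [0.632 0.054 0.06 ]
scene red [373.5 242.5] [373 241   2   4   6] [0.609 0.096 0.03 ] [0.63  0.076 0.06 ]
scene red [315.  259.2] [308 250  15  20  50] [ 0.57  -0.094  0.03 ] [ 0.592 -0.107  0.06 ]
scene red [231.5 285.5] [227 282  10   8  71] [ 0.528 -0.341  0.03 ] [ 0.551 -0.346  0.06 ]
scene orange [314.2 221.1] [309 217  11   9  78] [ 0.428 -0.009  0.03 ] [ 0.456 -0.025  0.06 ]
scene orange [285.2 231.2] [280 227  11   9  83] [ 0.419 -0.112  0.03 ] [ 0.446 -0.125  0.06 ]
scene orange [370.  246.8] [366 245   8   5  13] [0.617 0.076 0.03 ] [0.638 0.056 0.06 ]
scene orange [234.  255.6] [228 251  13  10 103] [ 0.428 -0.291  0.03 ] [ 0.455 -0.298  0.06 ]
scene turq [269.9
[... 254 characters left out ...]
  149.6] [360 137   3  27  44] [ 0.592 -0.103  0.03 ] [ 0.584 -0.101  0.06 ]
top red [328.5 145.9] [327 138   4  17  55] [ 0.605 -0.002  0.03 ] [ 0.596 -0.002  0.06 ]
top red [303. 156.] [302 155   3   3   9] [0.573 0.077 0.03 ] [0.565 0.076 0.06 ]
top red [309. 156.] [307 155   5   3  15] [0.573 0.059 0.03 ] [0.565 0.057 0.06 ]
top orange [330.1 202.5] [325 197  12  12 113] [ 0.426 -0.006  0.03 ] [ 0.421 -0.006  0.06 ]
top orange [422.7 202.4] [417 197  12  12 115] [ 0.425 -0.288  0.03 ] [ 0.421 -0.283  0.06 ]
top orange [363.8 205.1] [358 199  12  13 112] [ 0.418 -0.109  0.03 ] [ 0.413 -0.107  0.06 ]
top turq [388.5 191.9] [383 186  12  12 105] [ 0.458 -0.185  0.03 ] [ 0.453 -0.181  0.06 ]
```

View pics/c1.png

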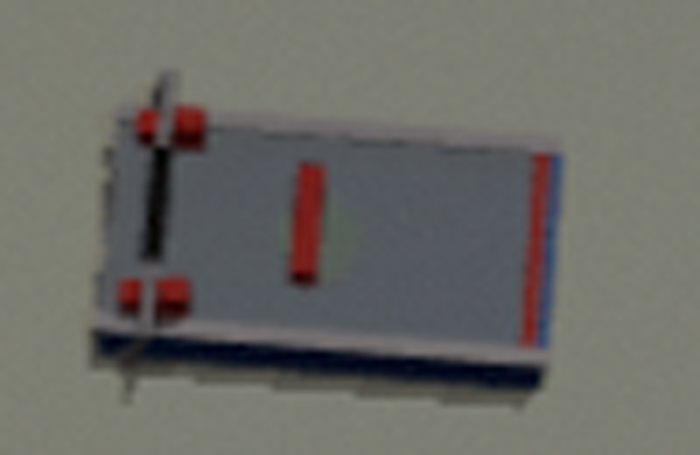

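The crop shows the lid home (rib at px ≈ (328.5,146)), the bail clamped before the posts, the green cup faintly visible through the lid just right of the rib, and the carrier yawed about -5°. I'll align the tool and move over the carrier for a wrist view.

Call:
{"method": "carry_out", "body": {"steps": [{"xyz": [0,0,0],"yaw": 7.4,"jaw": 8.5},{"xyz": [0,0,0],"yaw": 7.4,"jaw": 8.5},{"xyz": [0,0,0],"yaw": 7.4,"jaw": 8.5},{"xyz": [0,0,0],"yaw": 7.3,"jaw": 8.5},{"xyz": [2.35,-4.24,-0.3],"yaw": 0,"jaw": 8.5}]}}

```text
clock: 0.6
tcp_pos: [0.2629, -0.4854, 0.2332]
tool_rot: [0.0, 0.999, -0.048, -0.001]
wrist_force: [1.7, 0.7, 0.2]
grip_width: 0.0849
grasp_force: 0.0
```

Call:
{"method": "carry_out", "body": {"steps": [{"xyz": [2.35,-4.24,-0.3],"yaw": 0,"jaw": 8.5},{"xyz": [2.35,-4.24,-0.3],"yaw": 0,"jaw": 8.5},{"xyz": [2.35,-4.24,-0.3],"yaw": 0,"jaw": 8.5},{"xyz": [2.35,-4.24,-0.3],"yaw": 0,"jaw": 8.5},{"xyz": [2.35,-4.24,-0.3],"yaw": 0,"jaw": 8.5}]}}

```text
clock: 1.1
tcp_pos: [0.4014, -0.2805, 0.2491]
tool_rot: [-0.0, 0.999, -0.044, -0.0]
wrist_force: [0.4, -0.0, 0.2]
grip_width: 0.0846
grasp_force: 0.0
```

Call:
{"method": "carry_out", "body": {"steps": [{"xyz": [2.35,-4.24,-0.3],"yaw": 0,"jaw": 8.5},{"xyz": [2.35,-4.24,-0.3],"yaw": 0,"jaw": 8.5},{"xyz": [2.35,-4.24,-0.3],"yaw": 0,"jaw": 8.5},{"xyz": [2.35,-4.24,-0.3],"yaw": 0,"jaw": 8.5},{"xyz": [2.35,-4.24,-0.3],"yaw": 0,"jaw": 8.5}]}}

```text
clock: 1.6
tcp_pos: [0.5371, -0.0796, 0.2641]
tool_rot: [-0.0, 0.999, -0.044, -0.0]
wrist_force: [0.5, -1.0, 0.1]
grip_width: 0.0852
grasp_force: 0.0
```

Call:
{"method": "carry_out", "body": {"steps": [{"xyz": [2.35,-4.24,-0.3],"yaw": 0,"jaw": 8.5},{"xyz": [2.35,-4.24,-0.3],"yaw": 0,"jaw": 8.5},{"xyz": [0,0,0],"yaw": 0,"jaw": 8.5},{"xyz": [0,0,0],"yaw": 0,"jaw": 8.5},{"xyz": [0,0,0],"yaw": 0,"jaw": 8.5}]}}

```text
clock: 2.1
tcp_pos: [0.5902, -0.002, 0.2698]
tool_rot: [0.0, 0.999, -0.044, -0.001]
wrist_force: [-0.2, 0.4, -0.4]
grip_width: 0.0847
grasp_force: 0.0
```

```bash
python3 - <<'E'
from h import *
st=bot.state(); s=bot.snapshot("wrist"); pickle.dump((st,s),open("w1.pkl","wb"))
print(st["clock"],st["tcp_pos"],st["tool_rot"],st["joint_pos"],s["mount"],s["intrinsics"])
T=wristT(st)@s["mount"]
for c in("red","green","orange"):
    for b,q in blobs(s["frame"],c,amin=40): print(c,b,q,onz(s,*b,.071,T).round(4))
cv2.imwrite("pics/w1.png",s["frame"][:,:,::-1])
E
```

```text
2.1 [ 0.59022399 -0.0019605   0.26979658] [ 1.33685042e-04  9.99012559e-01 -4.44245180e-02 -5.92740240e-04] [-2.07646284e-01  1.75159876e-01  1.50212286e+00 -4.58983253e-04
  1.46543621e+00  1.45207687e+00] [[ 8.94391212e-04  9.54219917e-01  2.99104580e-01  7.84397367e-02]
 [ 9.99999450e-01 -6.89543285e-04 -7.90408439e-04 -2.29072830e-05]
 [-5.47977921e-04  2.99105123e-01 -9.54220009e-01 -1.42346044e-01]
 [ 0.00000000e+00  0.00000000e+00  0.00000000e+00  1.00000000e+00]] [[288.63839683   0.         319.86150373]
 [  0.         288.63839683 199.08849303]
 [  0.           0.           1.        ]]
red [ 37.5 156.8] [   0   84  102  143 9346] [0.6433 0.3284 0.071 ]
red [258.1 139.7] [254 135   9  10  74] [0.64   0.0655 0.071 ]
red [274.3 139.8] [268 135  14  11 147] [0.6383 0.0467 0.071 ]
red [399.1 166.9] [395 134  10  68 312] [ 0.5934 -0.0978  0.071 ]
red [321.  170.4] [317 150   9  42 375] [ 0.5974 -0.0043  0.071 ]
red [262.1 200.7] [259 194   7  12  66] [0.5658 0.0718 0.071 ]
red [277.1 201.2] [271 194  14  15 161] [0.5635 0.0534 0.071 ]
red [487.6 377.9] [479 366  16  22 123] [ 0.2513 -0.2316  0.071 ]
red [475.2 376.8] [471 369   9  15  92] [ 0.2552 -0.2125  0.071 ]
orange [522.4 258.2] [509 247  27  23 468] [ 0.4561 -0.2598  0.071 ]
orange [397.6 272. ] [390 261  15  23 259] [ 0.4499 -0.0949  0.071 ]
orange [333.6 272.7] [322 262  24  23 444] [ 0.4564 -0.009   0.071 ]
```

View pics/w1.png

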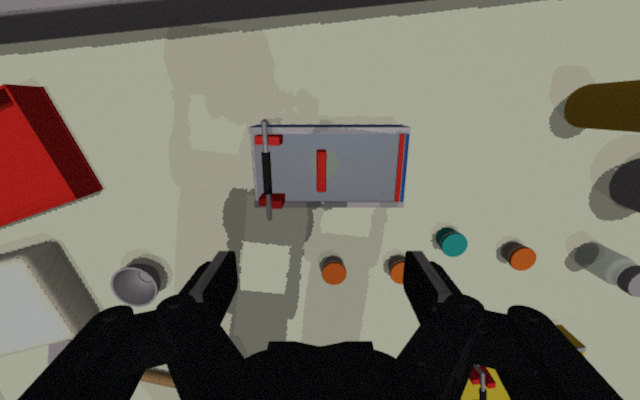

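The wrist view shows the clamped bail at (267,170), rib (321,170), -y-end strip (401,167). The carrier edges run parallel to the image axes, so its yaw is about -5°. Triangulating with the top view.

```bash
python3 - <<'E'
from h import *
t=pickle.load(open("top0.pkl","rb")); c=pickle.load(open("scene0.pkl","rb")); st,w=pickle.load(open("w1.pkl","rb"))
T=wristT(st)@w["mount"]
def bb(px): return np.array(px)
for n,a,b in (("rib",(321,170.4),(328.5,145.9)),("strip",(399.1,166.9),(361,149.6)),("post+x",(268,140),(308.9,131.8)),("post-x",(272,201),(306.5,156))):
    p,e=tri(ray(w,*a,T),ray(t,*b)); print(n,p.round(4),round(e,4))
# white lip/blue box outline on wrist: edge lines
f=w["frame"];h=cv2.cvtColor(f,cv2.COLOR_RGB2HSV)
m=np.zeros(f.shape[:2],np.uint8);m[115:215,240:420]=cv2.inRange(h,(95,25,40),(130,255,255))[115:215,240:420]
r=cv2.minAreaRect(cv2.findNonZero(cv2.morphologyEx(m,cv2.MORPH_OPEN,np.ones((3,3)))));print(r)
for p in cv2.boxPoints(r): print(p,onz(w,*p,.049,T).round(4))
E
```

```text
rib [ 0.5956 -0.0031  0.0623] 0.0021
strip [ 0.5879 -0.1027  0.0476] 0.0023
post+x [0.6388 0.0563 0.0665] 0.003
post-x [0.563  0.0628 0.0652] 0.0041
((338.5, 167.5), (67.0, 139.0), 90.0)
[269. 134.] [0.6439 0.0558 0.049 ]
[408. 134.] [ 0.6288 -0.1147  0.049 ]
[408. 201.] [ 0.5418 -0.115   0.049 ]
[269. 201.] [0.558 0.068 0.049]
```

Carrier origin comes out at about (0.5947, -0.013), yaw -5°; the rib and the posts agree. Now the bail: shut the fingers, descend between rib and grip, and push outward.

Call:
{"method": "carry_out", "body": {"steps": [{"xyz": [0.54,-3.24,0],"yaw": 0,"jaw": 0},{"xyz": [0,0,3],"yaw": 0,"jaw": 0},{"xyz": [0,0,3],"yaw": 0,"jaw": 0},{"xyz": [0,0,3],"yaw": 0,"jaw": 0},{"xyz": [0,0,3],"yaw": 0,"jaw": 0}], "grip_force": 40}}

```text
clock: 2.65
tcp_pos: [0.5986, 0.0292, 0.1494]
tool_rot: [0.0, 0.999, -0.045, 0.0]
wrist_force: [0.6, -0.2, 0.4]
grip_width: 0.0119
grasp_force: 0.0
```

Call:
{"method": "carry_out", "body": {"steps": [{"xyz": [0,0,3],"yaw": 0,"jaw": 0},{"xyz": [0,0,3],"yaw": 0,"jaw": 0},{"xyz": [0,0,2.8],"yaw": 0,"jaw": 0},{"xyz": [0,0,0],"yaw": 0,"jaw": 0},{"xyz": [0,0,0],"yaw": 0,"jaw": 0}]}}

```text
clock: 3.15
tcp_pos: [0.5988, 0.0296, 0.0627]
tool_rot: [0.0, 0.999, -0.045, -0.0]
wrist_force: [0.5, 0.7, 0.2]
grip_width: -0.0005
grasp_force: 0.0
```

Call:
{"method": "carry_out", "body": {"steps": [{"xyz": [0,-1.2,0],"yaw": 0,"jaw": 0},{"xyz": [0,-1.2,0],"yaw": 0,"jaw": 0},{"xyz": [0,-1,0],"yaw": 0,"jaw": 0},{"xyz": [0,-1,0],"yaw": 0,"jaw": 0},{"xyz": [0,-1,0],"yaw": 0,"jaw": 0}]}}

```text
clock: 3.65
tcp_pos: [0.6037, 0.086, 0.0625]
tool_rot: [-0.0, 0.999, -0.044, -0.0]
wrist_force: [-0.2, -0.3, -0.1]
grip_width: 0.0001
grasp_force: 0.0
```

Call:
{"method": "carry_out", "body": {"steps": [{"xyz": [0,-1,0],"yaw": 0,"jaw": 0},{"xyz": [0,-1,0],"yaw": 0,"jaw": 0},{"xyz": [0,0,0],"yaw": 0,"jaw": 0},{"xyz": [0,0,-4],"yaw": 0,"jaw": 0},{"xyz": [0,0,-4],"yaw": 0,"jaw": 0}]}}

```text
clock: 4.15
tcp_pos: [0.604, 0.1043, 0.1414]
tool_rot: [0.0, 0.999, -0.044, -0.002]
wrist_force: [0.7, 0.0, 0.8]
grip_width: 0.0
grasp_force: 0.0
```

Call:
{"method": "carry_out", "body": {"steps": [{"xyz": [0,4,-4],"yaw": 0,"jaw": 4},{"xyz": [0,4,0],"yaw": 0,"jaw": 4},{"xyz": [0,2.7,0],"yaw": 0,"jaw": 4},{"xyz": [0,0,0],"yaw": 0,"jaw": 4},{"xyz": [0,0,0],"yaw": 0,"jaw": 4}]}}

```text
clock: 4.65
tcp_pos: [0.5964, 0.002, 0.1775]
tool_rot: [-0.0, 0.999, -0.045, -0.0]
wrist_force: [-0.1, -0.4, 0.9]
grip_width: 0.0397
grasp_force: 0.0
```

```bash
python3 - <<'E'
from h import *
st=bot.state(); s=bot.snapshot("wrist"); t=bot.snapshot("scene")
print(st["clock"],st["tcp_pos"],st["tool_rot"])
a=cv2.resize(t["frame"][200:280,290:400],None,fx=4,fy=4)
cv2.imwrite("pics/w2.png",np.vstack([s["frame"][:,:440],a])[:720:1,:,::-1][:600]) if 0 else cv2.imwrite("pics/w2.png",np.hstack([s["frame"][:320,180:520],a])[:,:,::-1])
E
```

```text
4.65 [0.59636014 0.00195949 0.17746589] [-2.41749484e-04  9.98996489e-01 -4.47873524e-02 -2.22553942e-04]
```

View pics/w2.png

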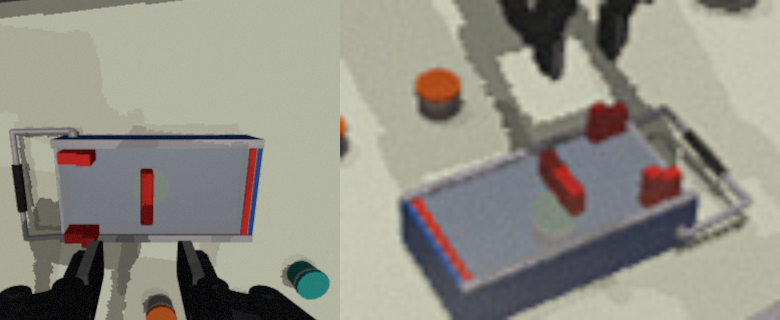

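Both views show the bail fully open, lying outward beyond the +y end, and the green cup inside just on the -y side of the rib. Next, grip the rib.

Call:
{"method": "carry_out", "body": {"steps": [{"xyz": [0,0.5,4],"yaw": 0,"jaw": 4},{"xyz": [0,0,4],"yaw": 0,"jaw": 4},{"xyz": [0,0,3],"yaw": 0,"jaw": 4},{"xyz": [0,0,1.65],"yaw": 0,"jaw": 4},{"xyz": [0,0,0],"yaw": 0,"jaw": 4}]}}

```text
clock: 5.25
tcp_pos: [0.5941, -0.0014, 0.0485]
tool_rot: [-0.0, 0.999, -0.043, -0.003]
wrist_force: [-0.7, 0.8, 0.1]
grip_width: 0.0395
grasp_force: 0.0
```

Call:
{"method": "carry_out", "body": {"steps": [{"xyz": [0,0,0],"yaw": 0,"jaw": 0.6},{"xyz": [0,0,0],"yaw": 0,"jaw": 0.6},{"xyz": [0,0,0],"yaw": 0,"jaw": 0.6},{"xyz": [0,0,0],"yaw": 0,"jaw": 0.6},{"xyz": [0,0,0],"yaw": 0,"jaw": 0.6}], "grip_force": 60}}

```text
clock: 5.75
tcp_pos: [0.5979, -0.0028, 0.0537]
tool_rot: [0.0, 0.999, -0.044, 0.002]
wrist_force: [-0.5, 0.7, 6.1]
grip_width: 0.0105
grasp_force: 62.2
```

Call:
{"method": "carry_out", "body": {"steps": [{"xyz": [0,0,-0.3],"yaw": 0,"jaw": 0.6},{"xyz": [0,-0.8,0],"yaw": 0,"jaw": 0.6},{"xyz": [0,-0.8,0],"yaw": 0,"jaw": 0.6},{"xyz": [0,-1,0],"yaw": 0,"jaw": 0.6},{"xyz": [0,-2,0],"yaw": 0,"jaw": 0.6}]}}

```text
clock: 6.25
tcp_pos: [0.6018, 0.0419, 0.0538]
tool_rot: [0.001, 0.999, -0.045, 0.002]
wrist_force: [9.6, -3.1, -12.9]
grip_width: 0.0106
grasp_force: 60.5
```

Call:
{"method": "carry_out", "body": {"steps": [{"xyz": [0,-2.5,0],"yaw": 0,"jaw": 0.6},{"xyz": [0,-2.5,0],"yaw": 0,"jaw": 0.6},{"xyz": [0,-2.5,0],"yaw": 0,"jaw": 0.6},{"xyz": [0,-2.5,0],"yaw": 0,"jaw": 0.6},{"xyz": [0,0,0],"yaw": 0,"jaw": 0.6}]}}

```text
clock: 6.75
tcp_pos: [0.6109, 0.1451, 0.0538]
tool_rot: [-0.0, 0.999, -0.043, 0.003]
wrist_force: [10.0, -0.1, -10.8]
grip_width: 0.0106
grasp_force: 60.6
```

Call:
{"method": "carry_out", "body": {"steps": [{"xyz": [0.15,-1,0.15],"yaw": 0,"jaw": 0.6},{"xyz": [0,-1,0],"yaw": 0,"jaw": 0.6},{"xyz": [0,-0.6,0],"yaw": 0,"jaw": 0.6},{"xyz": [0,-0.4,0],"yaw": 0,"jaw": 0.6},{"xyz": [0,0,0],"yaw": 0,"jaw": 0.6}]}}

```text
clock: 7.25
tcp_pos: [0.6133, 0.1713, 0.0536]
tool_rot: [0.001, 0.999, -0.044, 0.0]
wrist_force: [-3.4, -5.7, 7.3]
grip_width: 0.0104
grasp_force: 63.1
```

Call:
{"method": "carry_out", "body": {"steps": [{"xyz": [0,-0.3,0],"yaw": 0,"jaw": 0.6},{"xyz": [0,0,0],"yaw": 0,"jaw": 0.6},{"xyz": [0,0.2,0],"yaw": 0,"jaw": 4},{"xyz": [0,0,0],"yaw": 0,"jaw": 4},{"xyz": [0,0,-3],"yaw": 0,"jaw": 4}]}}

```text
clock: 7.75
tcp_pos: [0.6092, 0.1735, 0.0779]
tool_rot: [0.0, 0.999, -0.044, -0.005]
wrist_force: [0.5, 0.6, -0.1]
grip_width: 0.0402
grasp_force: 0.0
```

Call:
{"method": "carry_out", "body": {"steps": [{"xyz": [0,0,-5],"yaw": 0,"jaw": 6.0},{"xyz": [0,4,-5],"yaw": 0,"jaw": 6.0},{"xyz": [0,4.5,-2],"yaw": 0,"jaw": 6.0},{"xyz": [0,4.5,0],"yaw": 0,"jaw": 6.0},{"xyz": [0,4.5,0],"yaw": 0,"jaw": 6.0}]}}

```text
clock: 8.25
tcp_pos: [0.5989, 0.007, 0.193]
tool_rot: [-0.0, 0.999, -0.043, 0.001]
wrist_force: [0.3, 0.3, -0.5]
grip_width: 0.0599
grasp_force: 0.0
```

Call:
{"method": "carry_out", "body": {"steps": [{"xyz": [0,0,0],"yaw": 0,"jaw": 6.0},{"xyz": [0,0,0],"yaw": 0,"jaw": 6.0}]}}

```text
clock: 8.45
tcp_pos: [0.5985, 0.0077, 0.1915]
tool_rot: [-0.0, 0.999, -0.045, -0.0]
wrist_force: [-0.0, 0.6, -0.6]
grip_width: 0.06
grasp_force: 0.0
```

```bash
cat > look.py <<'E'
from h import *
import sys
Cc=np.array([.5947,-.013]);ps=np.radians(-5)
Rc=np.array([[np.cos(ps),-np.sin(ps)],[np.sin(ps),np.cos(ps)]])
st=bot.state(); s=bot.snapshot("wrist"); T=wristT(st)@s["mount"]; t=bot.snapshot("top")
print(st["clock"],st["tcp_pos"].round(4),st["joint_pos"].round(2),"tcp in carrier mm",(Rc.T@(st["tcp_pos"][:2]-Cc)*1e3).round(1))
for n,z,c in(("green",.035,"green"),("orange",.03,"orange"),("orange",.035,"orange"),("turq",.03,"turq"),("red",.071,"red")):
    for cam,q,M,am in(("w",s,T,120),("t",t,None,25)):
        for b,k in blobs(q["frame"],c,amin=am,smin=90 if c=="green" else 120):
            p=onz(q,*b,z,M)
            if .25<p[0]<.7 and abs(p[1])<.4: print(cam,n,z,b,k[2:],p.round(4),"carrier",(Rc.T@(p[:2]-Cc)*1e3).round(1))
name=sys.argv[1]
cv2.imwrite(f"pics/{name}.png",np.hstack([s["frame"][:400,100:540],cv2.resize(t["frame"][110:230,270:450],None,fx=2,fy=2,interpolation=2)[:,:,:].copy() if 0 else cv2.copyMakeBorder(cv2.resize(t["frame"][110:230,270:450],None,fx=2,fy=2),0,160,0,0,0)])[:,:,::-1])
E
python3 look.py w3
```

```text
8.45 [0.5985 0.0077 0.1915] [-0.19  0.25  1.57  0.    1.32  1.47] tcp in carrier mm [ 2. 21.]
w green 0.035 [335.3 184.3] [ 35  34 917] [ 0.5983 -0.0089  0.035 ] carrier [3.2 4.4]
w orange 0.03 [571.9 294.8] [ 34  27 699] [ 0.4312 -0.2888  0.03  ] carrier [-138.8 -289. ]
w orange 0.03 [344.8 311.5] [ 29  27 623] [ 0.4315 -0.0089  0.03  ] carrier [-162.9  -10.2]
t orange 0.03 [330.  202.4] [ 13  12 115] [ 0.4264 -0.0059  0.03  ] carrier [-168.2   -7.6]
t orange 0.03 [422.7 202.2] [ 12  12 114] [ 0.426 -0.288  0.03 ] carrier [-144.1 -288.6]
t orange 0.03 [363.8 205.1] [ 12  13 112] [ 0.4177 -0.1089  0.03  ] carrier [-167.9 -111. ]
w orange 0.035 [571.9 294.8] [ 34  27 699] [ 0.4353 -0.2841  0.035 ] carrier [-135.2 -283.9]
w orange 0.035 [344.8 311.5] [ 29  27 623] [ 0.4355 -0.0088  0.035 ] carrier [-158.9   -9.6]
t orange 0.035 [330.  202.4] [ 13  12 115] [ 0.4256 -0.0059  0.035 ] carrier [-169.    -7.7]
t orange 0.035 [422.7 202.2] [ 12  12 114] [ 0.4252 -0.2871  0.035 ] carrier [-144.9 -287.8]
t orange 0.035 [363.8 205.1] [ 12  13 112] [ 0.4169 -0.1086  0.035 ] carrier [-168.7 -110.7
[... 243 characters left out ...]
71 ] carrier [ 11.8 300.9]
w red 0.071 [257.3 187.8] [ 11  82 471] [0.6109 0.0657 0.071 ] carrier [ 9.2 79.8]
w red 0.071 [ 80.  156.5] [ 52  15 640] [0.6545 0.2223 0.071 ] carrier [ 39.1 239.7]
w red 0.071 [153.9 193.5] [  30   53 1175] [0.614  0.1643 0.071 ] carrier [  3.8 178.3]
w red 0.071 [ 99.  230.5] [ 47  22 725] [0.5815 0.2283 0.071 ] carrier [-34.2 239.2]
t red 0.071 [455.1 120.8] [ 9  9 63] [ 0.6697 -0.3871  0.071 ] carrier [ 107.3 -366.2]
t red 0.071 [251.6 127.4] [10  4 32] [0.6531 0.233  0.071 ] carrier [ 36.7 250.1]
t red 0.071 [271.  141.6] [ 5 16 64] [0.6078 0.1728 0.071 ] carrier [ -3.1 186.2]
t red 0.071 [249.1 151.5] [10  4 37] [0.5771 0.2389 0.071 ] carrier [-39.4 249.4]
```

View pics/w3.png

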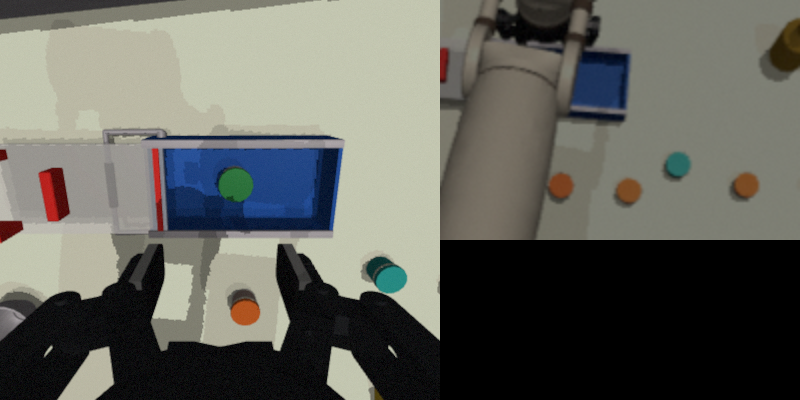

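The picture shows the lid fully out (top-view rib at carrier y ≈ 186, matching 10+176) and the green cup at (235,184) in the crop, which is carrier (+2..3, 4). Three orange cups stand in front. Now I'll take out the green cup.

Call:
{"method": "carry_out", "body": {"steps": [{"xyz": [0,1.66,4],"yaw": 0,"jaw": 6},{"xyz": [0,0,5],"yaw": 0,"jaw": 6},{"xyz": [0,0,5],"yaw": 0,"jaw": 6},{"xyz": [0,0,3],"yaw": 0,"jaw": 6},{"xyz": [0,0,1],"yaw": 0,"jaw": 6}]}}

```text
clock: 9.05
tcp_pos: [0.5937, -0.0062, 0.0072]
tool_rot: [-0.001, 0.999, -0.043, -0.004]
wrist_force: [-0.1, 0.4, -0.3]
grip_width: 0.0601
grasp_force: 0.0
```

Call:
{"method": "carry_out", "body": {"steps": [{"xyz": [0,0,0],"yaw": 0,"jaw": 3},{"xyz": [0,0,0],"yaw": 0,"jaw": 3},{"xyz": [0,0,0],"yaw": 0,"jaw": 3},{"xyz": [0,0,0],"yaw": 0,"jaw": 3}], "grip_force": 35}}

```text
clock: 9.45
tcp_pos: [0.5986, -0.0087, 0.0137]
tool_rot: [0.0, 0.999, -0.044, 0.002]
wrist_force: [0.5, -0.4, -0.2]
grip_width: 0.0368
grasp_force: 35.2
```

Call:
{"method": "carry_out", "body": {"steps": [{"xyz": [0,0,-4],"yaw": 0,"jaw": 3},{"xyz": [0,0,-4],"yaw": 0,"jaw": 3},{"xyz": [0,3,0],"yaw": 0,"jaw": 3},{"xyz": [0,4,0],"yaw": 0,"jaw": 3},{"xyz": [0,4,0],"yaw": 0,"jaw": 3}]}}

```text
clock: 9.95
tcp_pos: [0.588, -0.1193, 0.0935]
tool_rot: [0.001, 0.999, -0.043, 0.001]
wrist_force: [0.8, -0.5, -0.5]
grip_width: 0.0368
grasp_force: 35.4
```

Call:
{"method": "carry_out", "body": {"steps": [{"xyz": [0,4,0],"yaw": 0,"jaw": 3},{"xyz": [0,1,3],"yaw": 0,"jaw": 3},{"xyz": [0,0,3],"yaw": 0,"jaw": 3},{"xyz": [0,0,1.6],"yaw": 0,"jaw": 3},{"xyz": [0,0,0],"yaw": 0,"jaw": 3}]}}

```text
clock: 10.45
tcp_pos: [0.5812, -0.1669, 0.0135]
tool_rot: [-0.001, 0.999, -0.044, -0.002]
wrist_force: [-0.2, -0.3, -0.4]
grip_width: 0.0365
grasp_force: 35.4
```

Call:
{"method": "carry_out", "body": {"steps": [{"xyz": [0,0,0.7],"yaw": 0,"jaw": 3},{"xyz": [0,0,0],"yaw": 0,"jaw": 3},{"xyz": [0,0,0],"yaw": 0,"jaw": 3}]}}

```text
clock: 10.75
tcp_pos: [0.5839, -0.1681, 0.0099]
tool_rot: [0.0, 0.999, -0.044, 0.001]
wrist_force: [-0.8, 0.8, -0.8]
grip_width: 0.0369
grasp_force: 35.4
```

Call:
{"method": "carry_out", "body": {"steps": [{"xyz": [0,0,0.1],"yaw": 0,"jaw": 3},{"xyz": [0,0,0],"yaw": 0,"jaw": 5.5},{"xyz": [0,0,0],"yaw": 0,"jaw": 5.5},{"xyz": [0,0,-3],"yaw": 0,"jaw": 6},{"xyz": [0,0,-5],"yaw": 0,"jaw": 6}]}}

```text
clock: 11.25
tcp_pos: [0.5799, -0.1665, 0.0847]
tool_rot: [-0.002, 0.999, -0.044, -0.004]
wrist_force: [0.4, -0.1, 0.5]
grip_width: 0.06
grasp_force: 0.0
```

Call:
{"method": "carry_out", "body": {"steps": [{"xyz": [-4,-1,-5],"yaw": 0,"jaw": 6},{"xyz": [-4.35,-1.1,0],"yaw": 0,"jaw": 6},{"xyz": [-4.35,-1.1,0],"yaw": 0,"jaw": 6},{"xyz": [-4.35,-1.1,0],"yaw": 0,"jaw": 6},{"xyz": [0,0,0],"yaw": 0,"jaw": 6}]}}

```text
clock: 11.75
tcp_pos: [0.4193, -0.1095, 0.1234]
tool_rot: [-0.002, 0.999, -0.044, -0.004]
wrist_force: [0.3, -0.0, -0.4]
grip_width: 0.06
grasp_force: 0.0
```

Call:
{"method": "carry_out", "body": {"steps": [{"xyz": [0,0,0],"yaw": 0,"jaw": 6},{"xyz": [0,0,0],"yaw": 0,"jaw": 6}]}}

```text
clock: 11.95
tcp_pos: [0.4273, -0.1141, 0.1273]
tool_rot: [0.001, 0.999, -0.044, 0.001]
wrist_force: [0.8, -0.7, 0.9]
grip_width: 0.0602
grasp_force: 0.0
```

```bash
python3 look.py w4|grep -v red
```

```text
11.95 [ 0.4273 -0.1141  0.1273] [-0.54 -0.09  2.06  0.    1.16  1.12] tcp in carrier mm [-158.  -115.3]
w green 0.035 [374.9   7.5] [ 48  19 678] [ 0.5702 -0.1659  0.035 ] carrier [ -11.1 -154.5]
t green 0.035 [381.9 151.9] [11  9 73] [ 0.5831 -0.1668  0.035 ] carrier [   1.8 -154.2]
w orange 0.03 [175.3 179.3] [  46   43 1529] [0.4592 0.0064 0.03  ] carrier [-136.7    7.5]
w orange 0.03 [523.5 183.2] [  47   42 1533] [ 0.4297 -0.2897  0.03  ] carrier [-140.3 -290. ]
w orange 0.03 [318.3 209.1] [  42   41 1357] [ 0.4218 -0.1125  0.03  ] carrier [-163.6 -114.2]
t orange 0.03 [324.6 192.8] [ 12  12 113] [0.4563 0.0105 0.03  ] carrier [-139.9   11.3]
t orange 0.03 [422.6 202.3] [ 12  12 116] [ 0.4257 -0.2877  0.03  ] carrier [-144.4 -288.4]
t orange 0.03 [364.  205.1] [ 12  11 101] [ 0.4177 -0.1095  0.03  ] carrier [-167.9 -111.6]
w orange 0.035 [175.3 179.3] [  46   43 1529] [0.4601 0.0037 0.035 ] carrier [-135.5    4.9]
w orange 0.035 [523.5 183.2] [  47   42 1533] [ 0.4313 -0.2862  0.035 ] carrier [-139.  -286.4]
w orange 0.035 [318.3 209.1] [  42   41 1357] [ 0.4235 -0.1127  0.035 ] carrier [-161.9 -114.2]
t orange 0.035 [324.6 192.8] [ 12  12 113] [0.4554 0.0104 0.035 ] carrier [-140.8   11.2]
t orange 0.035 [422.6 202.3] [ 12  12 116] [ 0.4249 -0.2868  0.035 ] carrier [-145.3 -287.5]
t orange 0.035 [364.  205.1] [ 12  11 101] [ 0.4169 -0.1092  0.035 ] carrier [-168.7 -111.3]
w turq 0.03 [404.  156.5] [  45   44 1540] [ 0.4617 -0.1877  0.03  ] carrier [-117.3 -185.6]
```

View pics/w4.png

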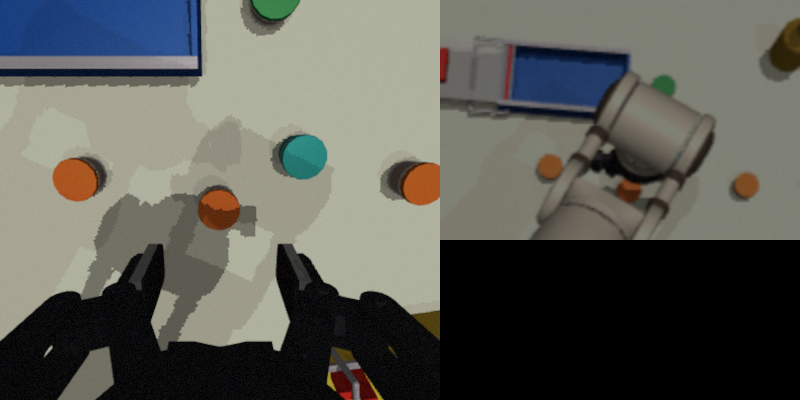

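The picture shows that the orange cup left of the tool has been knocked to about (0.457, 0.009). The cup under the tool is at (0.419, -0.111), the turquoise cup is at (0.46, -0.187), and the green cup stands upright beside the carrier. Grasping the cup under the tool.

Call:
{"method": "carry_out", "body": {"steps": [{"xyz": [-0.8,-0.2,3],"yaw": 0,"jaw": 6},{"xyz": [0,0,4],"yaw": 0,"jaw": 6},{"xyz": [0,0,3],"yaw": 0,"jaw": 6},{"xyz": [0,0,2.1],"yaw": 0,"jaw": 6},{"xyz": [0,0,0],"yaw": 0,"jaw": 6}]}}

```text
clock: 12.55
tcp_pos: [0.4165, -0.1096, 0.0027]
tool_rot: [-0.001, 0.999, -0.044, -0.003]
wrist_force: [-0.3, 0.4, 0.0]
grip_width: 0.0598
grasp_force: 0.0
```

Call:
{"method": "carry_out", "body": {"steps": [{"xyz": [0,0,0],"yaw": 0,"jaw": 3},{"xyz": [0,0,0],"yaw": 0,"jaw": 3},{"xyz": [0,0,0],"yaw": 0,"jaw": 3},{"xyz": [0,0,0],"yaw": 0,"jaw": 3}]}}

```text
clock: 12.95
tcp_pos: [0.4195, -0.1114, 0.0067]
tool_rot: [0.001, 0.999, -0.044, 0.002]
wrist_force: [0.6, -0.7, 4.1]
grip_width: 0.0367
grasp_force: 35.3
```

Call:
{"method": "carry_out", "body": {"steps": [{"xyz": [0,0,-4.5],"yaw": 0,"jaw": 3},{"xyz": [0,0,-4.5],"yaw": 0,"jaw": 3},{"xyz": [3.65,-1.46,0],"yaw": 0,"jaw": 3},{"xyz": [3.65,-1.46,0],"yaw": 0,"jaw": 3},{"xyz": [3.65,-1.46,0],"yaw": 0,"jaw": 3}]}}

```text
clock: 13.45
tcp_pos: [0.5328, -0.0762, 0.0968]
tool_rot: [0.0, 0.999, -0.044, 0.001]
wrist_force: [1.0, -0.9, -0.5]
grip_width: 0.0366
grasp_force: 35.3
```

Call:
{"method": "carry_out", "body": {"steps": [{"xyz": [3.65,-1.46,0],"yaw": 0,"jaw": 3},{"xyz": [0,0,0],"yaw": 0,"jaw": 3},{"xyz": [0,0,0],"yaw": 0,"jaw": 3},{"xyz": [0,0,0],"yaw": 0,"jaw": 3}]}}

```text
clock: 13.85
tcp_pos: [0.5676, -0.0653, 0.0952]
tool_rot: [-0.0, 0.999, -0.044, -0.001]
wrist_force: [-0.3, 0.2, -0.7]
grip_width: 0.037
grasp_force: 35.4
```

```bash
python3 look.py w5|egrep -v "red|turq|0.035"
```

```text
13.85 [ 0.5676 -0.0653  0.0952] [-0.33  0.29  1.72 -0.    1.13  1.33] tcp in carrier mm [-22.4 -54.4]
w orange 0.03 [319.7 275.6] [  78   73 4465] [ 0.5152 -0.0607  0.03  ] carrier [-75.  -54.5]
w orange 0.03 [583.5 337.7] [  48   37 1328] [ 0.4319 -0.2885  0.03  ] carrier [-138.2 -288.7]
t orange 0.03 [422.6 202.3] [ 12  12 117] [ 0.4257 -0.2877  0.03  ] carrier [-144.4 -288.4]
```

Call:
{"method": "carry_out", "body": {"steps": [{"xyz": [0.2,0,2],"yaw": 0,"jaw": 3},{"xyz": [0,0,3],"yaw": 0,"jaw": 3},{"xyz": [0,0,2],"yaw": 0,"jaw": 3},{"xyz": [0,0,1.1],"yaw": 0,"jaw": 3},{"xyz": [0,0,0],"yaw": 0,"jaw": 3}]}}

```text
clock: 14.45
tcp_pos: [0.5694, -0.0654, 0.0134]
tool_rot: [-0.0, 0.999, -0.044, -0.001]
wrist_force: [-0.6, -0.5, 0.4]
grip_width: 0.0376
grasp_force: 35.8
```

Call:
{"method": "carry_out", "body": {"steps": [{"xyz": [0,0,0],"yaw": 0,"jaw": 3},{"xyz": [0,0,0],"yaw": 0,"jaw": 3}]}}

```text
clock: 14.65
tcp_pos: [0.5716, -0.0658, 0.0157]
tool_rot: [0.0, 0.999, -0.044, 0.001]
wrist_force: [0.7, 0.5, -0.7]
grip_width: 0.0369
grasp_force: 35.8
```

Call:
{"method": "carry_out", "body": {"steps": [{"xyz": [0,0,0.35],"yaw": 0,"jaw": 3},{"xyz": [0,0,0],"yaw": 0,"jaw": 3},{"xyz": [0,0,0],"yaw": 0,"jaw": 4.5},{"xyz": [0,0,0],"yaw": 0,"jaw": 4.5},{"xyz": [0,0,-2],"yaw": 0,"jaw": 4.5}]}}

```text
clock: 15.15
tcp_pos: [0.5678, -0.0645, 0.0281]
tool_rot: [-0.001, 0.999, -0.044, -0.003]
wrist_force: [0.1, -0.2, 0.1]
grip_width: 0.0451
grasp_force: 0.0
```

Call:
{"method": "carry_out", "body": {"steps": [{"xyz": [0,0,-4],"yaw": 0,"jaw": 4.5},{"xyz": [0,0,-4],"yaw": 0,"jaw": 6},{"xyz": [-4,-2.14,-1],"yaw": 0,"jaw": 6},{"xyz": [-4,-2.14,0],"yaw": 0,"jaw": 6},{"xyz": [-4,-2.14,0],"yaw": 0,"jaw": 6}]}}

```text
clock: 15.65
tcp_pos: [0.4556, 0.0098, 0.1212]
tool_rot: [0.0, 0.999, -0.044, 0.0]
wrist_force: [0.2, 0.4, 0.3]
grip_width: 0.0601
grasp_force: 0.0
```

Call:
{"method": "carry_out", "body": {"steps": [{"xyz": [0,0,0],"yaw": 0,"jaw": 6},{"xyz": [0,0,0],"yaw": 0,"jaw": 6},{"xyz": [0,0,0],"yaw": 0,"jaw": 6}]}}

```text
clock: 15.95
tcp_pos: [0.458, 0.0086, 0.1214]
tool_rot: [0.0, 0.999, -0.044, 0.001]
wrist_force: [0.1, 0.1, 0.5]
grip_width: 0.0599
grasp_force: 0.0
```

```bash
python3 look.py w6|egrep -v "red|turq|0.035"
```

```text
15.95 [0.458  0.0086 0.1214] [-0.25 -0.03  2.03 -0.    1.15  1.41] tcp in carrier mm [-138.1    9.6]
w orange 0.03 [408.7  46.9] [  54   58 2387] [ 0.5734 -0.0668  0.03  ] carrier [-16.5 -55.5]
w orange 0.03 [320.3 203.1] [  44   43 1441] [0.4597 0.0078 0.03  ] carrier [-136.3    9. ]
t orange 0.03 [324.6 193.9] [12  9 81] [0.4529 0.0105 0.03  ] carrier [-143.3   11.1]
t orange 0.03 [422.7 202.3] [ 12  12 114] [ 0.4257 -0.288   0.03  ] carrier [-144.4 -288.7]
```

View pics/w6.png

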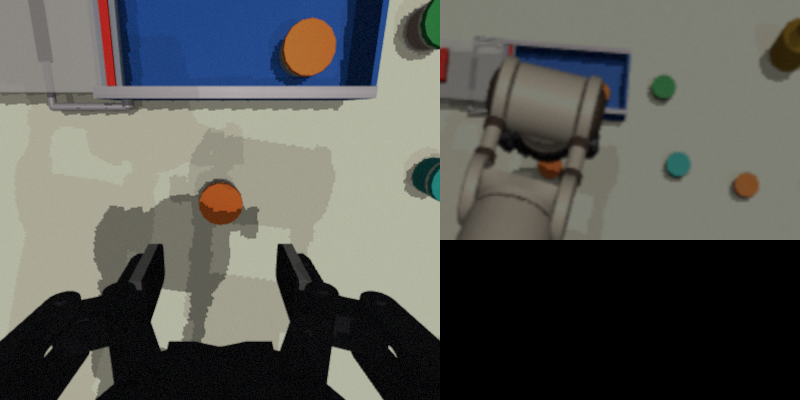

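The first orange cup stands upright in the carrier at about (-17,-55), and the next is right under the tool.

Call:
{"method": "carry_out", "body": {"steps": [{"xyz": [0,0,3],"yaw": 0,"jaw": 6},{"xyz": [0,0,4],"yaw": 0,"jaw": 6},{"xyz": [0,0,3],"yaw": 0,"jaw": 6},{"xyz": [0,0,1.4],"yaw": 0,"jaw": 6},{"xyz": [0,0,0],"yaw": 0,"jaw": 6}]}}

```text
clock: 16.55
tcp_pos: [0.4554, 0.0091, 0.0046]
tool_rot: [-0.0, 0.999, -0.044, -0.002]
wrist_force: [-0.5, -0.1, 0.5]
grip_width: 0.0601
grasp_force: 0.0
```

Call:
{"method": "carry_out", "body": {"steps": [{"xyz": [0,0,0],"yaw": 0,"jaw": 3},{"xyz": [0,0,0],"yaw": 0,"jaw": 3},{"xyz": [0,0,0],"yaw": 0,"jaw": 3},{"xyz": [0,0,0],"yaw": 0,"jaw": 3}]}}

```text
clock: 16.95
tcp_pos: [0.4582, 0.0087, 0.0081]
tool_rot: [0.0, 0.999, -0.044, 0.002]
wrist_force: [-0.8, -0.2, 3.7]
grip_width: 0.0366
grasp_force: 35.3
```

Call:
{"method": "carry_out", "body": {"steps": [{"xyz": [0,0,-4.5],"yaw": 0,"jaw": 3},{"xyz": [0,0,-4.5],"yaw": 0,"jaw": 3},{"xyz": [3.95,0.49,0],"yaw": 0,"jaw": 3},{"xyz": [3.95,0.49,0],"yaw": 0,"jaw": 3},{"xyz": [3.95,0.49,0],"yaw": 0,"jaw": 3}]}}

```text
clock: 17.45
tcp_pos: [0.5751, -0.0162, 0.0982]
tool_rot: [0.0, 0.999, -0.044, 0.001]
wrist_force: [-1.2, -0.0, -0.2]
grip_width: 0.0368
grasp_force: 35.4
```

Call:
{"method": "carry_out", "body": {"steps": [{"xyz": [3.95,0.49,0],"yaw": 0,"jaw": 3},{"xyz": [0,0,0],"yaw": 0,"jaw": 3},{"xyz": [0,0,0],"yaw": 0,"jaw": 3},{"xyz": [0,0,0],"yaw": 0,"jaw": 3}]}}

```text
clock: 17.85
tcp_pos: [0.6113, -0.0239, 0.0965]
tool_rot: [-0.0, 0.999, -0.044, -0.001]
wrist_force: [-0.1, 0.2, -1.2]
grip_width: 0.037
grasp_force: 35.4
```

```bash
python3 look.py w7|egrep -v "red|turq|0.035"
```

```text
17.85 [ 0.6113 -0.0239  0.0965] [-0.24  0.38  1.6   0.    1.16  1.42] tcp in carrier mm [17.5 -9.4]
w orange 0.03 [385.7 249.5] [ 38  38 667] [ 0.5772 -0.0741  0.03  ] carrier [-12.1 -62.4]
w orange 0.03 [319.8 275.4] [  77   72 4369] [ 0.5582 -0.0193  0.03  ] carrier [-35.8  -9.5]
w orange 0.03 [617.9 370.7] [  45   35 1184] [ 0.4326 -0.2877  0.03  ] carrier [-137.5 -287.8]
t orange 0.03 [350.2 156.7] [ 8 12 70] [ 0.5696 -0.069   0.03  ] carrier [-20.1 -58. ]
t orange 0.03 [422.7 202.3] [ 12  12 115] [ 0.4257 -0.288   0.03  ] carrier [-144.4 -288.7]
```

Call:
{"method": "carry_out", "body": {"steps": [{"xyz": [0.3,0,2],"yaw": 0,"jaw": 3},{"xyz": [0,0,3],"yaw": 0,"jaw": 3},{"xyz": [0,0,2],"yaw": 0,"jaw": 3},{"xyz": [0,0,1.3],"yaw": 0,"jaw": 3},{"xyz": [0,0,0],"yaw": 0,"jaw": 3}]}}

```text
clock: 18.45
tcp_pos: [0.6142, -0.0242, 0.0129]
tool_rot: [-0.0, 0.999, -0.044, -0.001]
wrist_force: [-0.1, 0.2, -0.4]
grip_width: 0.0368
grasp_force: 37.7
```

Call:
{"method": "carry_out", "body": {"steps": [{"xyz": [0,0,0],"yaw": 0,"jaw": 3},{"xyz": [0,0,0],"yaw": 0,"jaw": 3}]}}

```text
clock: 18.65
tcp_pos: [0.6162, -0.0247, 0.0151]
tool_rot: [0.0, 0.999, -0.044, 0.001]
wrist_force: [-0.1, -0.3, -0.5]
grip_width: 0.0367
grasp_force: 37.7
```

Call:
{"method": "carry_out", "body": {"steps": [{"xyz": [0,0,0.15],"yaw": 0,"jaw": 3},{"xyz": [0,0,0],"yaw": 0,"jaw": 5},{"xyz": [0,0,0],"yaw": 0,"jaw": 5},{"xyz": [0,0,-3],"yaw": 0,"jaw": 5},{"xyz": [0,0,-4],"yaw": 0,"jaw": 5}]}}

```text
clock: 19.15
tcp_pos: [0.6132, -0.0241, 0.0805]
tool_rot: [-0.001, 0.999, -0.044, -0.003]
wrist_force: [0.9, -0.5, 0.2]
grip_width: 0.05
grasp_force: 0.0
```

Call:
{"method": "carry_out", "body": {"steps": [{"xyz": [0,0,-4],"yaw": 0,"jaw": 6},{"xyz": [-2.37,3.99,0],"yaw": 0,"jaw": 6},{"xyz": [-2.37,3.99,0],"yaw": 0,"jaw": 6},{"xyz": [-2.37,3.99,0],"yaw": 0,"jaw": 6},{"xyz": [-2.37,3.99,0],"yaw": 0,"jaw": 6}]}}

```text
clock: 19.65
tcp_pos: [0.5059, -0.1764, 0.1227]
tool_rot: [0.0, 0.999, -0.044, 0.0]
wrist_force: [0.1, -0.0, 0.1]
grip_width: 0.0598
grasp_force: 0.0
```

Call:
{"method": "carry_out", "body": {"steps": [{"xyz": [-2.37,3.99,0],"yaw": 0,"jaw": 6},{"xyz": [-2.37,3.99,0],"yaw": 0,"jaw": 6},{"xyz": [-2.37,3.99,0],"yaw": 0,"jaw": 6},{"xyz": [0,0,0],"yaw": 0,"jaw": 6},{"xyz": [0,0,0],"yaw": 0,"jaw": 6}]}}

```text
clock: 20.15
tcp_pos: [0.4252, -0.2888, 0.1225]
tool_rot: [-0.0, 0.999, -0.045, 0.0]
wrist_force: [0.1, 0.0, 0.2]
grip_width: 0.0598
grasp_force: 0.0
```

Call:
{"method": "carry_out", "body": {"steps": [{"xyz": [0,0,0],"yaw": 0,"jaw": 6},{"xyz": [0,0,0],"yaw": 0,"jaw": 6}]}}

```text
clock: 20.35
tcp_pos: [0.4263, -0.287, 0.1222]
tool_rot: [-0.0, 0.999, -0.043, 0.0]
wrist_force: [0.5, 0.5, 0.4]
grip_width: 0.0603
grasp_force: 0.0
```

```bash
python3 look.py w8|egrep -v "red|turq|0.035"
```

```text
20.35 [ 0.4263 -0.287   0.1222] [-0.83  0.12  1.87  0.    1.15  0.83] tcp in carrier mm [-143.9 -287.7]
w orange 0.03 [11.  42.2] [  27   55 1145] [ 0.5695 -0.0739  0.03  ] carrier [-19.8 -62.9]
w orange 0.03 [324.6 200.6] [  44   42 1441] [ 0.4295 -0.2915  0.03  ] carrier [-140.3 -291.9]
t orange 0.03 [335.  142.6] [ 11  12 113] [ 0.6151 -0.0222  0.03  ] carrier [21.1 -7.4]
t orange 0.03 [348.4 156.3] [ 12  12 111] [ 0.571  -0.0635  0.03  ] carrier [-19.3 -52.3]
```

View pics/w8.png

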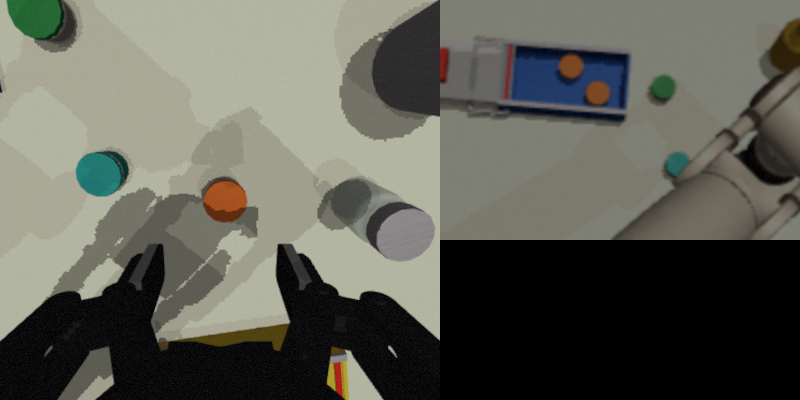

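Two cups stand in the carrier and the third orange cup is under the tool, well clear of the salt jar.

Call:
{"method": "carry_out", "body": {"steps": [{"xyz": [0.1,0.3,3],"yaw": 0,"jaw": 6},{"xyz": [0,0,4],"yaw": 0,"jaw": 6},{"xyz": [0,0,3],"yaw": 0,"jaw": 6},{"xyz": [0,0,1.5],"yaw": 0,"jaw": 6},{"xyz": [0,0,0],"yaw": 0,"jaw": 6}]}}

```text
clock: 20.95
tcp_pos: [0.425, -0.2888, 0.0047]
tool_rot: [-0.002, 0.999, -0.043, -0.002]
wrist_force: [0.4, -0.6, -0.1]
grip_width: 0.0599
grasp_force: 0.0
```

Call:
{"method": "carry_out", "body": {"steps": [{"xyz": [0,0,0],"yaw": 0,"jaw": 3},{"xyz": [0,0,0],"yaw": 0,"jaw": 3},{"xyz": [0,0,0],"yaw": 0,"jaw": 3},{"xyz": [0,0,0],"yaw": 0,"jaw": 3}]}}

```text
clock: 21.35
tcp_pos: [0.4273, -0.2921, 0.0087]
tool_rot: [0.001, 0.999, -0.044, 0.001]
wrist_force: [0.6, 0.4, 4.4]
grip_width: 0.0366
grasp_force: 35.3
```

Call:
{"method": "carry_out", "body": {"steps": [{"xyz": [0,0,-4.5],"yaw": 0,"jaw": 3},{"xyz": [0,0,-4.5],"yaw": 0,"jaw": 3},{"xyz": [1.53,-4.1,0],"yaw": 0,"jaw": 3},{"xyz": [1.53,-4.1,0],"yaw": 0,"jaw": 3},{"xyz": [1.53,-4.1,0],"yaw": 0,"jaw": 3}]}}

```text
clock: 21.85
tcp_pos: [0.4834, -0.1718, 0.0981]
tool_rot: [0.0, 0.999, -0.045, 0.001]
wrist_force: [0.9, 0.4, -0.6]
grip_width: 0.0366
grasp_force: 35.4
```

Call:
{"method": "carry_out", "body": {"steps": [{"xyz": [1.53,-4.1,0],"yaw": 0,"jaw": 3},{"xyz": [1.53,-4.1,0],"yaw": 0,"jaw": 3},{"xyz": [1.53,-4.1,0],"yaw": 0,"jaw": 3},{"xyz": [1.53,-4.1,0],"yaw": 0,"jaw": 3},{"xyz": [1.53,-4.1,0],"yaw": 0,"jaw": 3}]}}

```text
clock: 22.35
tcp_pos: [0.5775, 0.0264, 0.0975]
tool_rot: [0.0, 0.999, -0.044, 0.0]
wrist_force: [-0.4, -0.7, 0.8]
grip_width: 0.0369
grasp_force: 35.4
```

Call:
{"method": "carry_out", "body": {"steps": [{"xyz": [0,0,0],"yaw": 0,"jaw": 3},{"xyz": [0,0,0],"yaw": 0,"jaw": 3},{"xyz": [0,0,0],"yaw": 0,"jaw": 3}]}}

```text
clock: 22.65
tcp_pos: [0.5767, 0.024, 0.0972]
tool_rot: [0.0, 0.999, -0.044, -0.0]
wrist_force: [-0.7, -0.9, -0.9]
grip_width: 0.0369
grasp_force: 35.5
```

```bash
python3 look.py w9|egrep -v "red|turq|0.035"
```

```text
22.65 [0.5767 0.024  0.0972] [-0.17  0.3   1.71 -0.    1.13  1.49] tcp in carrier mm [-21.2  35.3]
w orange 0.03 [382.2 159.3] [  52   52 2134] [ 0.6156 -0.0253  0.03  ] carrier [ 21.9 -10.4]
w orange 0.03 [437.7 210.7] [  52   48 1895] [ 0.572 -0.067  0.03 ] carrier [-17.9 -55.7]
w orange 0.03 [319.9 273.4] [  77   72 4350] [0.5251 0.0283 0.03  ] carrier [-72.9  35.1]
t orange 0.03 [348.4 156.2] [ 12  12 108] [ 0.5713 -0.0635  0.03  ] carrier [-18.9 -52.3]
```

Call:
{"method": "carry_out", "body": {"steps": [{"xyz": [0.15,0,2],"yaw": 0,"jaw": 3},{"xyz": [0,0,3],"yaw": 0,"jaw": 3},{"xyz": [0,0,2],"yaw": 0,"jaw": 3},{"xyz": [0,0,1.3],"yaw": 0,"jaw": 3},{"xyz": [0,0,0],"yaw": 0,"jaw": 3}]}}

```text
clock: 23.25
tcp_pos: [0.5778, 0.0238, 0.0132]
tool_rot: [-0.0, 0.999, -0.045, -0.001]
wrist_force: [0.1, -0.4, -0.0]
grip_width: 0.0366
grasp_force: 37.9
```

Call:
{"method": "carry_out", "body": {"steps": [{"xyz": [0,0,0],"yaw": 0,"jaw": 3},{"xyz": [0,0,0],"yaw": 0,"jaw": 3}]}}

```text
clock: 23.45
tcp_pos: [0.5791, 0.0241, 0.015]
tool_rot: [0.0, 0.999, -0.044, 0.001]
wrist_force: [0.3, -0.2, -0.4]
grip_width: 0.0369
grasp_force: 37.9
```

Call:
{"method": "carry_out", "body": {"steps": [{"xyz": [0,0,0.1],"yaw": 0,"jaw": 3},{"xyz": [0,0,0],"yaw": 0,"jaw": 4.8},{"xyz": [0,0,0],"yaw": 0,"jaw": 4.8},{"xyz": [0,0,-3],"yaw": 0,"jaw": 4.8},{"xyz": [0,0,-4],"yaw": 0,"jaw": 4}]}}

```text
clock: 23.95
tcp_pos: [0.5763, 0.0249, 0.0818]
tool_rot: [-0.0, 0.999, -0.044, -0.003]
wrist_force: [0.3, 0.1, 0.7]
grip_width: 0.0401
grasp_force: 0.0
```

Call:
{"method": "carry_out", "body": {"steps": [{"xyz": [0,0,-5],"yaw": 0,"jaw": 4},{"xyz": [0.5,-3.78,0],"yaw": 0,"jaw": 4},{"xyz": [0.5,-3.78,0],"yaw": 0,"jaw": 4},{"xyz": [0.5,-3.77,0],"yaw": 0,"jaw": 4},{"xyz": [0.5,-3.77,0],"yaw": 0,"jaw": 4}]}}

```text
clock: 24.45
tcp_pos: [0.612, 0.1747, 0.1336]
tool_rot: [-0.0, 0.999, -0.044, 0.0]
wrist_force: [0.5, -0.5, -0.4]
grip_width: 0.0399
grasp_force: 0.0
```

Call:
{"method": "carry_out", "body": {"steps": [{"xyz": [0,0,0],"yaw": 0,"jaw": 4},{"xyz": [0,0,0],"yaw": 0,"jaw": 4},{"xyz": [0,0,0],"yaw": 0,"jaw": 4}]}}

```text
clock: 24.75
tcp_pos: [0.6116, 0.1723, 0.1332]
tool_rot: [0.0, 0.999, -0.044, -0.0]
wrist_force: [0.2, 0.6, -0.4]
grip_width: 0.0401
grasp_force: 0.0
```

```bash
python3 look.py w10|egrep -v "turq|0.035"
```

```text
24.75 [0.6116 0.1723 0.1332] [ 0.09  0.4   1.51 -0.    1.24  1.74] tcp in carrier mm [  0.7 186.1]
w orange 0.03 [546.5 177.3] [  48   42 1583] [ 0.6155 -0.0266  0.03  ] carrier [ 21.9 -11.7]
w orange 0.03 [586.2 219.8] [  48   41 1467] [ 0.5719 -0.0685  0.03  ] carrier [-17.9 -57.3]
w orange 0.03 [485.6 221.4] [  44   40 1367] [0.5784 0.0229 0.03  ] carrier [-19.4  34.3]
t orange 0.03 [335.  142.6] [ 11  12 113] [ 0.6151 -0.0222  0.03  ] carrier [21.1 -7.4]
t orange 0.03 [319.2 154.4] [ 12  12 109] [0.5775 0.027  0.03  ] carrier [-20.6  38.4]
t orange 0.03 [348.4 156.3] [ 12  12 111] [ 0.571  -0.0635  0.03  ] carrier [-19.3 -52.3]
w red 0.071 [ 70.9 188. ] [  179   224 28048] [0.6504 0.3519 0.071 ] carrier [ 23.7 368.4]
w red 0.071 [237.2 166.7] [ 48  22 905] [0.6553 0.2278 0.071 ] carrier [ 39.4 245.1]
w red 0.071 [441.2 204.5] [ 20 100 742] [0.6136 0.0809 0.071 ] carrier [10.7 95.2]
w red 0.071 [321. 213.] [ 15  67 991] [0.6148 0.171  0.071 ] carrier [  4. 185.]
w red 0.071 [241.  254.8] [ 42  29 702] [0.5854 0.237  0.071 ] carrier [-31.1 248.2]
t red 0.071 [455.1 120.8] [ 9  9 61] [ 0.6697 -0.3871  0.071 ] carrier [ 107.3 -366.2]
t red 0.071 [303.8 145.5] [ 4 26 40] [0.595  0.0729 0.071 ] carrier [-7.2 85.6]
```

View pics/w10.png

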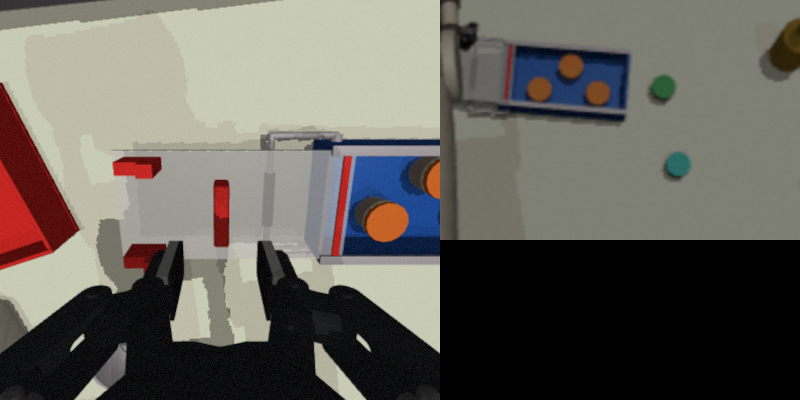

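All three cups stand inside, the lid is still out, and the rib is under the tool. Next, grip it and slide the lid home.

Call:
{"method": "carry_out", "body": {"steps": [{"xyz": [0,0.1,3],"yaw": 0,"jaw": 4},{"xyz": [0,0,3],"yaw": 0,"jaw": 4},{"xyz": [0,0,1.7],"yaw": 0,"jaw": 4},{"xyz": [0,0,0],"yaw": 0,"jaw": 4},{"xyz": [0,0,0],"yaw": 0,"jaw": 4}]}}

```text
clock: 25.35
tcp_pos: [0.6121, 0.1719, 0.057]
tool_rot: [-0.0, 0.999, -0.044, 0.0]
wrist_force: [0.5, -0.2, 0.5]
grip_width: 0.0402
grasp_force: 0.0
```

Call:
{"method": "carry_out", "body": {"steps": [{"xyz": [0,0,0],"yaw": 0,"jaw": 0.6},{"xyz": [0,0,0],"yaw": 0,"jaw": 0.6},{"xyz": [0,0,0],"yaw": 0,"jaw": 0.6},{"xyz": [0,0,0],"yaw": 0,"jaw": 0.6},{"xyz": [0,0,0],"yaw": 0,"jaw": 0.6}], "grip_force": 60}}

```text
clock: 25.85
tcp_pos: [0.613, 0.1714, 0.0584]
tool_rot: [0.001, 0.999, -0.044, 0.001]
wrist_force: [-2.2, -3.8, 5.7]
grip_width: 0.0103
grasp_force: 60.9
```

Call:
{"method": "carry_out", "body": {"steps": [{"xyz": [0,2,0],"yaw": 0,"jaw": 0.6},{"xyz": [0,3,0],"yaw": 0,"jaw": 0.6},{"xyz": [0,3,0],"yaw": 0,"jaw": 0.6},{"xyz": [0,3,0],"yaw": 0,"jaw": 0.6},{"xyz": [0,3,0],"yaw": 0,"jaw": 0.6}]}}

```text
clock: 26.35
tcp_pos: [0.6007, 0.0324, 0.0584]
tool_rot: [-0.001, 0.999, -0.044, 0.002]
wrist_force: [0.2, 1.5, 5.0]
grip_width: 0.0101
grasp_force: 60.7
```

Call:
{"method": "carry_out", "body": {"steps": [{"xyz": [0,1.5,0],"yaw": 0,"jaw": 0.6},{"xyz": [0,0.7,0],"yaw": 0,"jaw": 0.6},{"xyz": [0,0.7,0],"yaw": 0,"jaw": 0.6},{"xyz": [0,0.5,0],"yaw": 0,"jaw": 0.6},{"xyz": [0,0.3,0],"yaw": 0,"jaw": 0.6}]}}

```text
clock: 26.85
tcp_pos: [0.5975, -0.0042, 0.0584]
tool_rot: [-0.0, 0.999, -0.044, 0.002]
wrist_force: [-0.1, 9.5, 7.2]
grip_width: 0.0099
grasp_force: 61.0
```

Call:
{"method": "carry_out", "body": {"steps": [{"xyz": [0,0.2,0],"yaw": 0,"jaw": 0.6},{"xyz": [0,0.2,0],"yaw": 0,"jaw": 0.6},{"xyz": [0,0,0],"yaw": 0,"jaw": 0.6}]}}

```text
clock: 27.15
tcp_pos: [0.5975, -0.0042, 0.0585]
tool_rot: [-0.003, 0.999, -0.044, 0.002]
wrist_force: [1.2, 13.1, 6.9]
grip_width: 0.0102
grasp_force: 61.0
```

The lid is against its end stop at the same TCP y as the initial home grip. Now release and go to the bail.

Call:
{"method": "carry_out", "body": {"steps": [{"xyz": [0,-0.4,0],"yaw": 0,"jaw": 3},{"xyz": [0,0,0],"yaw": 0,"jaw": 3},{"xyz": [0,0,-4],"yaw": 0,"jaw": 3},{"xyz": [0,0,-5],"yaw": 0,"jaw": 4},{"xyz": [0,-2.5,0],"yaw": 0,"jaw": 4}]}}

```text
clock: 27.65
tcp_pos: [0.6037, 0.0177, 0.1549]
tool_rot: [0.002, 0.999, -0.046, 0.007]
wrist_force: [1.9, 0.5, 1.2]
grip_width: 0.0397
grasp_force: 0.0
```

Call:
{"method": "carry_out", "body": {"steps": [{"xyz": [0,-3.5,0],"yaw": 0,"jaw": 4},{"xyz": [0,-3.5,0],"yaw": 0,"jaw": 4},{"xyz": [0,-3.5,0],"yaw": 0,"jaw": 4},{"xyz": [0,0,0],"yaw": 0,"jaw": 4},{"xyz": [0,0,0],"yaw": 0,"jaw": 4}]}}

```text
clock: 28.15
tcp_pos: [0.6075, 0.1255, 0.1462]
tool_rot: [0.0, 0.999, -0.043, 0.0]
wrist_force: [0.8, 0.1, -0.1]
grip_width: 0.04
grasp_force: 0.0
```

Call:
{"method": "carry_out", "body": {"steps": [{"xyz": [0,0,0],"yaw": 0,"jaw": 4},{"xyz": [0,0,0],"yaw": 0,"jaw": 4}]}}

```text
clock: 28.35
tcp_pos: [0.6076, 0.1241, 0.1463]
tool_rot: [0.0, 0.999, -0.045, -0.0]
wrist_force: [1.1, -0.3, -0.2]
grip_width: 0.0401
grasp_force: 0.0
```

```bash
python3 look.py w11|egrep -v "turq|0.035"; python3 - <<'E'
from h import *
st=bot.state(); s=bot.snapshot("wrist"); T=wristT(st)@s["mount"]
for p in((0,143),(0,10)):
    from math import *
    ps=radians(-5);x,y=p[0]/1e3,p[1]/1e3
    print(p,proj(s,(.5947+x*cos(ps)-y*sin(ps),-.013+x*sin(ps)+y*cos(ps),.023 if p[1]>50 else .071),T)-[100,0])
E
```

```text
28.35 [0.6076 0.1241 0.1463] [ 0.01  0.35  1.55 -0.    1.25  1.67] tcp in carrier mm [  0.9 137.7]
w red 0.071 [ 51.7 183.1] [  140   202 18758] [0.6493 0.3292 0.071 ] carrier [ 24.5 345.6]
w red 0.071 [405.4 163.9] [ 50  20 813] [0.64   0.0557 0.071 ] carrier [39.1 72.4]
w red 0.071 [581.3 200.2] [ 35  95 824] [ 0.5985 -0.083   0.071 ] carrier [  9.9 -69.4]
w red 0.071 [473.5 206.9] [  35   64 1588] [0.6004 0.0016 0.071 ] carrier [ 4.4 15.1]
w red 0.071 [398.8 249.9] [ 44  28 857] [0.5676 0.0612 0.071 ] carrier [-33.5  71.6]
t red 0.071 [455.1 120.8] [ 9  9 61] [ 0.6697 -0.3871  0.071 ] carrier [ 107.3 -366.2]
t red 0.071 [308.8 131.8] [10  4 31] [0.638  0.0578 0.071 ] carrier [36.9 74.3]
t red 0.071 [361.  149.8] [ 3 27 43] [ 0.5805 -0.1002  0.071 ] carrier [ -6.5 -88.1]
t red 0.071 [328.5 145.8] [ 4 16 53] [ 0.5936 -0.002   0.071 ] carrier [-2.1 10.8]
t red 0.071 [306.5 156.2] [10  4 33] [0.5615 0.0645 0.071 ] carrier [-39.8  74.4]
(0, 143) [214.39812395 195.22131672]
(0, 10) [379.20238638 212.10007263]
```

View pics/w11.png

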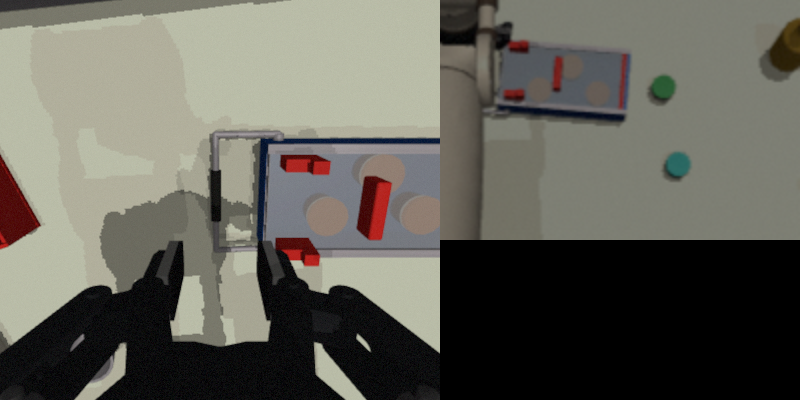

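The lid rib is back at its starting pixel (328.5,145.8), so the lid is home, and the open bail's sleeve at crop (215,195) lies where predicted. Grip the sleeve.

Call:
{"method": "carry_out", "body": {"steps": [{"xyz": [0,-0.5,4],"yaw": 0,"jaw": 3},{"xyz": [0,0,4],"yaw": 0,"jaw": 3},{"xyz": [0,0,3],"yaw": 0,"jaw": 3},{"xyz": [0,0,1.8],"yaw": 0,"jaw": 3},{"xyz": [0,0,0.9],"yaw": 0,"jaw": 3}]}}

```text
clock: 29.0
tcp_pos: [0.6064, 0.1299, 0.0069]
tool_rot: [0.0, 0.999, -0.044, -0.002]
wrist_force: [-0.7, 0.3, 0.0]
grip_width: 0.03
grasp_force: 0.0
```

Call:
{"method": "carry_out", "body": {"steps": [{"xyz": [0,0,0],"yaw": 0,"jaw": 3},{"xyz": [0,0,0],"yaw": 0,"jaw": 0.5},{"xyz": [0,0,0],"yaw": 0,"jaw": 0.5},{"xyz": [0,0,0],"yaw": 0,"jaw": 0.5},{"xyz": [0,0,0],"yaw": 0,"jaw": 0.5}], "grip_force": 50}}

```text
clock: 29.5
tcp_pos: [0.609, 0.1283, 0.0109]
tool_rot: [0.002, 0.999, -0.044, 0.001]
wrist_force: [-2.4, -6.8, 0.3]
grip_width: 0.0078
grasp_force: 48.7
```

Call:
{"method": "carry_out", "body": {"steps": [{"xyz": [0,0.12,-0.73],"yaw": 0,"jaw": 0.5},{"xyz": [0,0.2,-0.7],"yaw": 0,"jaw": 0.5},{"xyz": [0,0.29,-0.66],"yaw": 0,"jaw": 0.5},{"xyz": [0,0.37,-0.62],"yaw": 0,"jaw": 0.5},{"xyz": [0,0.45,-0.57],"yaw": 0,"jaw": 0.5}]}}

```text
clock: 30.0
tcp_pos: [0.6078, 0.1165, 0.0434]
tool_rot: [-0.001, 0.999, -0.044, 0.001]
wrist_force: [3.8, 1.7, -4.9]
grip_width: 0.0077
grasp_force: 48.6
```

Call:
{"method": "carry_out", "body": {"steps": [{"xyz": [0,0.51,-0.52],"yaw": 0,"jaw": 0.5},{"xyz": [0,0.58,-0.44],"yaw": 0,"jaw": 0.5},{"xyz": [0,0.62,-0.37],"yaw": 0,"jaw": 0.5},{"xyz": [0,0.66,-0.29],"yaw": 0,"jaw": 0.5},{"xyz": [0,0,0],"yaw": 0,"jaw": 0.5}]}}

```text
clock: 30.5
tcp_pos: [0.6062, 0.0954, 0.0623]
tool_rot: [-0.003, 0.999, -0.044, 0.002]
wrist_force: [-2.2, 10.8, 9.5]
grip_width: 0.0077
grasp_force: 49.4
```

Call:
{"method": "carry_out", "body": {"steps": [{"xyz": [0,0.7,-0.1],"yaw": 0,"jaw": 0.5},{"xyz": [0,0.7,-0.05],"yaw": 0,"jaw": 0.5},{"xyz": [0,0.7,0],"yaw": 0,"jaw": 0.5},{"xyz": [0,0.6,0.05],"yaw": 0,"jaw": 0.5},{"xyz": [0,0,0],"yaw": 0,"jaw": 0.5}]}}

```text
clock: 31.0
tcp_pos: [0.6036, 0.0645, 0.0645]
tool_rot: [0.001, 0.999, -0.044, 0.001]
wrist_force: [-9.4, -4.2, 20.6]
grip_width: 0.0079
grasp_force: 53.8
```

Call:
{"method": "carry_out", "body": {"steps": [{"xyz": [0,0,0],"yaw": 0,"jaw": 3},{"xyz": [0,0,0],"yaw": 0,"jaw": 3},{"xyz": [0,0,-3],"yaw": 0,"jaw": 3},{"xyz": [0,0,-5],"yaw": 0,"jaw": 3},{"xyz": [0,0,-5],"yaw": 0,"jaw": 3}]}}

```text
clock: 31.5
tcp_pos: [0.601, 0.066, 0.1899]
tool_rot: [-0.0, 0.999, -0.044, -0.002]
wrist_force: [0.9, 0.3, -0.2]
grip_width: 0.0301
grasp_force: 0.0
```

Call:
{"method": "carry_out", "body": {"steps": [{"xyz": [-3,0,0],"yaw": 0,"jaw": 3},{"xyz": [-3,0,0],"yaw": 0,"jaw": 3},{"xyz": [0,0,0],"yaw": 0,"jaw": 3},{"xyz": [0,0,0],"yaw": 0,"jaw": 3}]}}

```text
clock: 31.9
tcp_pos: [0.5422, 0.0712, 0.1894]
tool_rot: [-0.0, 0.999, -0.044, 0.0]
wrist_force: [0.2, -0.2, -0.3]
grip_width: 0.0302
grasp_force: 0.0
```

```bash
python3 look.py w12|egrep "red|green|turq"; python3 - <<'E'
from h import *
t=bot.snapshot("scene")
w=cv2.imread("pics/w12.png")[:,:440]
c=cv2.resize(t["frame"][200:300,215:405],None,fx=1.8,fy=1.8)[:,:,::-1]
cv2.imwrite("pics/w13.png",np.hstack([w,cv2.copyMakeBorder(c,0,400-c.shape[0],0,0,0)]))
E
```

```text
w green 0.035 [550.4 125.2] [  38   37 1074] [ 0.5846 -0.1635  0.035 ] carrier [   3.1 -150.8]
t green 0.035 [381.3 153.1] [ 11  11 101] [ 0.5793 -0.1649  0.035 ] carrier [  -2.1 -152.7]
w turq 0.03 [552.  233.6] [ 33  30 767] [ 0.4621 -0.1873  0.03  ] carrier [-116.9 -185.2]
t turq 0.03 [388.5 191.8] [ 12  12 105] [ 0.4586 -0.1849  0.03  ] carrier [-120.6 -183.1]
w red 0.071 [ 34.6 118.7] [  102   182 10672] [0.6335 0.3123 0.071 ] carrier [ 10.3 327.4]
w red 0.071 [316.6  85.4] [ 12  14 163] [0.6391 0.0653 0.071 ] carrier [37.5 81.9]
w red 0.071 [338.4  84.9] [ 17  15 238] [0.6379 0.047  0.071 ] carrier [37.9 63.6]
w red 0.071 [498.  126.9] [ 23  94 638] [ 0.5915 -0.0902  0.071 ] carrier [  3.5 -77.2]
w red 0.071 [396.8 129.3] [ 21  57 973] [ 0.5971 -0.0017  0.071 ] carrier [ 1.5 11.5]
w red 0.071 [317.1 171.2] [ 11  16 163] [0.5659 0.0715 0.071 ] carrier [-36.1  81.7]
w red 0.071 [336.5 172.2] [ 16  17 251] [0.5634 0.0538 0.071 ] carrier [-37.   63.8]
t red 0.071 [455.1 120.8] [ 9  9 63] [ 0.6697 -0.3871  0.071 ] carrier [ 107.3 -366.2]
t red 0.071 [361.  149.6] [ 3 27 44] [ 0.5811 -0.1002  0.071 ] carrier [ -5.9 -88.1]
t red 0.071 [328.5 145.8] [ 4 16 54] [ 0.5936 -0.002   0.071 ] carrier [-2.1 10.8]
```

View pics/w13.png

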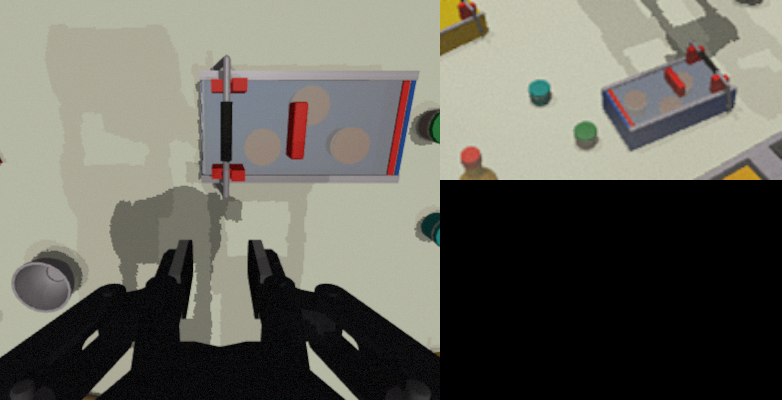

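The bail stands clamped across the posts (sleeve at (226,130), the posts split by the wire exactly as at the start). The lid is home with three cups under it, the green cup stands beside the carrier, and the turquoise cup hasn't moved. Handing in.

```bash
python3 -c "
from rig import bot
print(bot.sign_off())"
```

```text
the job is handed in; nothing more can be done
None
```

The order is packed and handed in: three orange-lidded cups stand in the carrier, the lid is home with the bail clamped over it, and the green cup is upright beside the carrier; no verdict came back.

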